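Steer the laser spot onto the green ring mark

TASK

On the beam rig, turn the brass screw and the blue screw of the mirror mount, one after the other, until the red laser spot sits on the green ring mark on the white screen. Then let go of the screws and leave the spot resting there.

Things in the scene. Friction and masses are not known exactly. Their poses are not given: they have to be found in the camera images.
- screw_brass_grip (a point): Brass screw, in the middle of the mirror mount: round knob, 34 mm across, 30 tall, axis vertical, turns lightly. Point: on its axis, half-way up, 198 above the table, 27 above the disc below it, 113 from the blue knob. Seen from above, clockwise moves the spot away from this knob's axis, 70 mm per rad; anticlockwise, closer. Stops 1.2 rad either side of mid; starts within 0.25 of it.
- screw_blue_grip (a point): Blue screw, on the mount's side arm: round knob, 34 mm across, 30 tall, axis vertical, turns lightly. Point: on its axis, half-way up, 198 above the table, 33 above the plate below it. Seen from above, clockwise swings the spot clockwise about the brass knob's axis (towards the robot) by 0.35 rad per rad of knob. Stops 1.0 rad either side of mid; starts within 0.15 of it.
- spot: Red laser spot, 11 mm across, on a flat white screen (220 x 180, its face 16 above the table) to the robot's right of the mount. Origin: its centre; y points level to the brass knob's axis, z up. Only the screws move it; it lies 150 to 320 mm from that axis, and needs 20 to 80 mm of travel from each screw. The rig is fixed to the table, within 0.25 rad of square to the robot.
- mark_green: The target: a green ring 32 mm across with a white middle and a green dot in its centre, printed flat on the white screen. Origin at its centre. Three other marks on the same screen (a blue square outline, a solid yellow disc, a black cross) are not the target.

How it is judged:
By the outcome, as a careful person would: the job done as asked, in the order asked, and still so for the second after the job is handed in, with the robot touching nothing.
It also fails if it takes over 40 s, if anything falls off the work surface, if the arm or the gripper's body presses on something with over 40 N, if the wrist force passes 120 N, or if a joint passes its speed limit or range.

ROBOT

A 7-joint arm with a two-finger parallel gripper is mounted at the origin on the work surface. World frame = base frame: x ahead of the robot, y to its left, z up, the work surface at z = 0. Lengths are in m, angles in rad, forces in N, time in s.
With the tool pointing down it reaches from about 0.35 to 0.9 m from the base axis. Payload 19.9 kg.
Tool frame: the origin (TCP) lies between the finger pads; the fingertips stand 19 mm ahead of it and the grasp point (between the pads) is the TCP; z points along the fingers, y is the direction in which the jaws open and shut (so a half turn about z gives the same grasp; the last joint's range is limited). The gripper opens to 94 mm and grips with 3 to 60 N. Pads are 16 mm wide; open, the fingers measure 119 mm over their backs; the gripper's body (75 mm by 177 mm) begins 78 mm behind the grasp point.
Start: joints at [-1.371, 0.417, -0.01, 1.614, 0.005, 1.111, -0.053], TCP at [0.15, 0.607, 0.224] pointing down, gripper open.
Joint ranges: [-2.81, 2.81], [-0.39, 2.02], [-1.27, 1.25], [0.06, 2.57], [-1.19, 4.33], [0.19, 2], [-2.82, 2.82]. Speed limits (rad/s): [1.89, 1.89, 2.39, 2.39, 3.01, 3.01, 3.01].

INTERFACE

Orientations are given as a 3x3 rotation matrix whose columns are the frame's x, y, z axes.
In Python, from rig import robot gives the robot as it stands. Calls block until the motion is done:
- robot.move_ptp(position, orientation): joint-space move of the TCP to a pose.
- robot.move_linear(position, velocity=0.15, frame=None, threshold=None): straight line of the TCP; frame=None keeps the orientation; velocity is the mean speed in m/s. With threshold (N) it stops when the force on the tool has changed by that much, and returns True; else False.
- robot.goto_joints(angles): joint-space move.
- robot.gripper_to(opening): finger opening in m; the grip force is fixed at half the most; returns when the fingers have stopped.
- robot.pause(seconds).
- robot.ik(position, orientation): joint angles nearest the present ones, or None.
- robot.get_state(): the state.
- robot.grab_frame(name): name is "scene" or "top"; returns the picture (400x640x3 uint8, red, green, blue); there is no depth.
- robot.camera_info(name): a dict with "fx", "fy", "cx", "cy" (pixels), "rvec" (rotation vector, rad) and "tvec" (3), from world to camera coordinates, as OpenCV has them. Camera axes: x right, y down, z forward; pixel columns grow to the right and rows downward; lengths in m; the calibration is good to about 2 mm. A picture is of the moment at which its call begins. camera_info takes no time and is no camera call.
A pose or a line that the arm cannot do raises robot.PlanningError and nothing moves.
- robot.sign_off(): hands the job in, once; it reports no verdict.
The state is a dict: "time": time; "qpos": joint angles; "joint_vel": joint speeds; "effort": joint torques, N m; "ee_pos": TCP position; "tool_rot": TCP orientation; "force": force on the tool from outside, world axes, zero at the start; "moment": the same for the moment, N m; "opening": finger opening in m.
Only numpy, scipy, OpenCV 4.12 (cv2) and the standard library are available. Lean on these libraries where they do the work, as an engineer would, in place of code of your own. Each camera call takes 0.05 s, during which the arm holds its last target.

## Working session

There is one attempt and no reset: what is moved stays moved. The work goes in short steps, each a Python script; the robot and the scene stay as the last script left them, time stands still between calls to the robot, and variables do not carry over. Pictures are saved under pics/ and viewed, and the job is handed in when it is done.

```bash
ls; mkdir -p pics; python3 - <<'E'
from rig import robot
import cv2,numpy as np
for n in("scene","top"):
    im=robot.grab_frame(n); cv2.imwrite(f"pics/{n}0.png",im[:,:,::-1]); c=robot.camera_info(n)
    R,_=cv2.Rodrigues(np.array(c["rvec"]));print(n,c,-R.T@np.array(c["tvec"]).ravel())
s=robot.get_state();print(s["time"],s["ee_pos"],s["tool_rot"],s["opening"])
E
```

```text
pics
scene {'fx': 362.43922438460004, 'fy': 362.43922438460004, 'cx': 321.26832470252583, 'cy': 198.93018459257968, 'rvec': array([ 2.12815035,  0.54704367, -0.31040357]), 'tvec': array([-0.44074406, -0.03353288,  1.0074829 ])} [ 0.80764358 -0.51512641  0.54107133]
top {'fx': 434.16633902540195, 'fy': 434.16633902540195, 'cx': 323.7770140751879, 'cy': 197.4924595256665, 'rvec': array([ 2.16136384, -2.0580171 ,  0.20537174]), 'tvec': array([-0.07915966,  0.56747527,  0.94520169])} [ 0.36856944 -0.06542802  1.03998866]
0.1 [0.14956895 0.6064932  0.22387543] [[-9.70916704e-01  2.39417454e-01 -1.93798526e-04]
 [ 2.39417519e-01  9.70916064e-01 -1.11732843e-03]
 [-7.93458258e-05 -1.13123160e-03 -9.99999357e-01]] 0.09437409308500593
```

View pics/scene0.png

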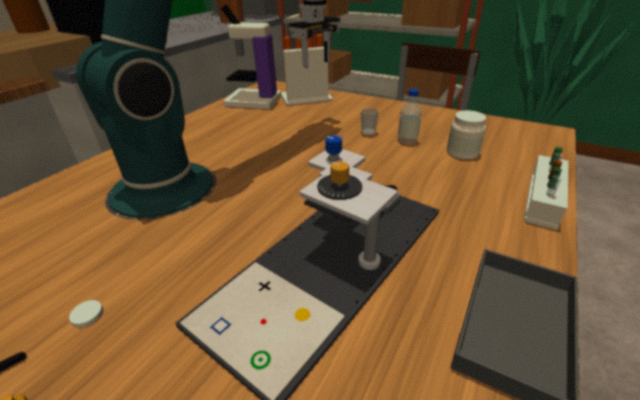

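View pics/top0.png

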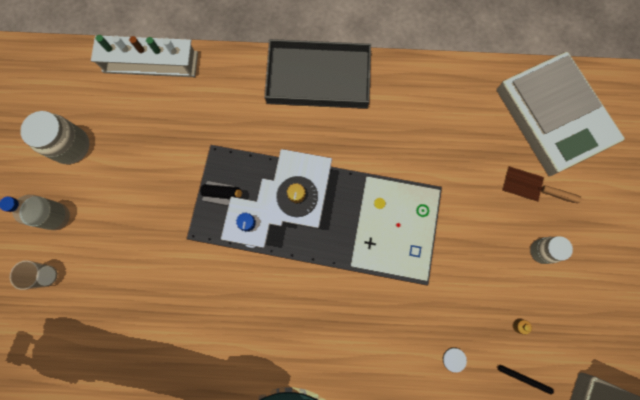

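The top view shows the brass knob near (296,192), the blue knob near (246,222), the red spot at (398,225) and the green ring at (423,211). The scene view has the brass knob at (340,175), blue at (334,145), spot at (263,321) and ring at (260,359). Next I'll measure these properly.

```bash
cat > h.py <<'E'
import cv2,numpy as np
def cam(robot,n):
    c=robot.camera_info(n);R,_=cv2.Rodrigues(np.array(c["rvec"]));t=np.array(c["tvec"]).ravel()
    K=np.array([[c["fx"],0,c["cx"]],[0,c["fy"],c["cy"]],[0,0,1]]);return K,R,t
def ray(C,uv):
    K,R,t=C;d=R.T@np.linalg.inv(K)@np.array([uv[0],uv[1],1.]);return -R.T@t,d/np.linalg.norm(d)
def plane(C,uv,z):
    o,d=ray(C,uv);return o+d*(z-o[2])/d[2]
def tri(C1,u1,C2,u2):
    o1,d1=ray(C1,u1);o2,d2=ray(C2,u2)
    s=np.linalg.lstsq(np.stack([d1,-d2],1),o2-o1,rcond=None)[0];a,b=o1+s[0]*d1,o2+s[1]*d2
    return (a+b)/2,np.linalg.norm(a-b)
H={"brass":((12,25),170,90),"blue":((105,125),150,60),"green":((45,85),130,50),"red":((172,8),140,80)}
def blobs(im,col,box,minA=4):
    hsv=cv2.cvtColor(im,cv2.COLOR_RGB2HSV);(a,b),s,v=H[col];h=hsv[...,0]
    m=((h>=a)&(h<=b)) if a<b else ((h>=a)|(h<=b))
    m=(m&(hsv[...,1]>=s)&(hsv[...,2]>=v)).astype(np.uint8);k=np.zeros_like(m);x0,y0,x1,y1=box;k[y0:y1,x0:x1]=1;m*=k
    n,l,st,c=cv2.connectedComponentsWithStats(m)
    return [(st[i,4],c[i].round(2),st[i,:4]) for i in np.argsort(-st[1:,4])+1 if st[i,4]>=minA]
E
python3 - <<'E'
from h import *
for n,B in (("scene",{"brass":(315,155,365,190),"blue":(320,130,350,160),"green":(240,340,280,380),"red":(200,280,330,380)}),("top",{"brass":(275,175,320,215),"blue":(230,205,262,238),"green":(405,200,440,225),"red":(360,180,436,275)})):
    im=cv2.imread(f"pics/{n}0.png")[:,:,::-1].copy()
    for c,b in B.items(): print(n,c,[(int(a),list(x),list(map(int,y))) for a,x,y in blobs(im,c,b)][:3])
a=cv2.imread("pics/scene0.png");t=cv2.imread("pics/top0.png")
o=np.hstack([cv2.resize(a[120:220,290:390],None,fx=4,fy=4,interpolation=0),cv2.resize(t[160:260,225:325],None,fx=4,fy=4,interpolation=0)])
cv2.imwrite("pics/z0.png",o)
E
```

```text
scene brass [(273, [np.float64(339.23), np.float64(171.75)], [331, 161, 17, 22]), (17, [np.float64(315.94), np.float64(173.06)], [315, 170, 3, 7]), (12, [np.float64(362.83), np.float64(166.08)], [361, 164, 4, 5])]
scene blue [(198, [np.float64(333.22), np.float64(144.51)], [326, 136, 15, 18])]
scene green [(122, [np.float64(259.92), np.float64(359.93)], [251, 351, 19, 18]), (8, [np.float64(260.12), np.float64(359.12)], [259, 358, 3, 3])]
scene red [(22, [np.float64(262.91), np.float64(321.09)], [261, 319, 5, 5])]
top brass [(32, [np.float64(300.88), np.float64(192.84)], [296, 185, 9, 16]), (15, [np.float64(293.4), np.float64(186.33)], [291, 185, 6, 4])]
top blue [(202, [np.float64(245.56), np.float64(220.92)], [237, 213, 18, 18])]
top green [(31, [np.float64(422.35), np.float64(210.06)], [417, 205, 11, 11])]
top red [(9, [np.float64(397.89), np.float64(224.67)], [397, 223, 3, 4])]
```

View pics/z0.png

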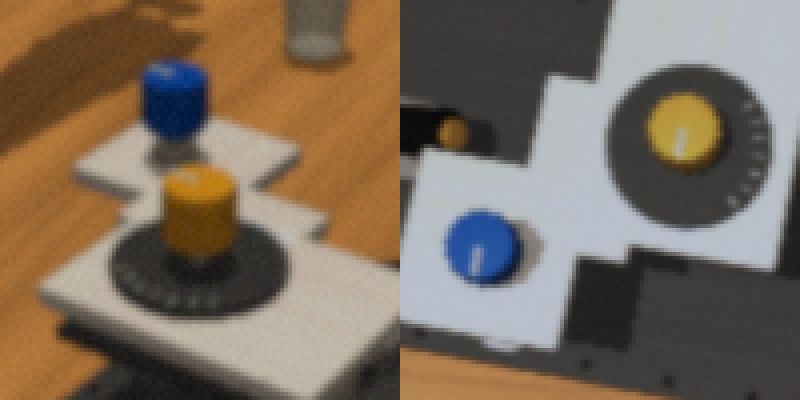

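```bash
python3 - <<'E'
from h import *
from rig import robot
S=cam(robot,"scene");T=cam(robot,"top")
# contours of knob tops (top view, looser brass)
im=cv2.imread("pics/top0.png")[:,:,::-1].copy();hsv=cv2.cvtColor(im,cv2.COLOR_RGB2HSV)
m=np.zeros(im.shape[:2],np.uint8);b=((hsv[...,0]>10)&(hsv[...,0]<35)&(hsv[...,1]>90)&(hsv[...,2]>120));m[175:210,280:315]=b[175:210,280:315]
c=max(cv2.findContours(m,0,2)[0],key=cv2.contourArea);print(cv2.minEnclosingCircle(c))
P={"brass":((339.9,165.3),(295.9,192.1)),"blue":((333.9,138.6),(245.1,221.1)),"green":((259.92,359.93),(422.6,210.3)),"red":((262.91,321.09),(397.89,224.67))}
for k,(a,b) in P.items():
    p,g=tri(S,a,T,b);z=.213 if k in("brass","blue") else .016
    print(k,p.round(4),"gap",round(g,4),"planeS",plane(S,a,z).round(4),"planeT",plane(T,b,z).round(4))
E
```

```text
((295.4545593261719, 191.5454559326172), 8.684178352355957)
brass [0.5477 0.0018 0.2116] gap 0.0014 planeS [5.493e-01 2.000e-04 2.130e-01] planeT [0.5468 0.0013 0.213 ]
blue [0.4858 0.0961 0.2114] gap 0.0013 planeS [0.4877 0.0937 0.213 ] planeT [0.485  0.0954 0.213 ]
green [ 0.5596 -0.2887  0.0146] gap 0.0005 planeS [ 0.56   -0.2895  0.016 ] planeT [ 0.5595 -0.2883  0.016 ]
red [ 0.5216 -0.23    0.0166] gap 0.0007 planeS [ 0.521  -0.2299  0.016 ] planeT [ 0.522  -0.2298  0.016 ]
```

All four points check out:

| Check | Measured | Expected |
|---|---|---|
| Knob tops, height | 211 mm | 213 mm |
| Distance between knobs | 113 mm | 113 mm |
| Screen plane, height | 15–17 mm | 16 mm |

The brass screw needs about +58 mm radially, which is about 0.83 rad clockwise. The blue screw needs about 0.153 rad of swing, which is about 0.44 rad anticlockwise.

```bash
cat >> h.py <<'E'
BR=np.array([.5478,.0012]);BL=np.array([.4858,.0952]);MK=np.array([.5597,-.2887])
def Rd(y): # tool down, tool x axis at yaw y
    c,s=np.cos(y),np.sin(y);return np.array([[c,s,0],[s,-c,0],[0,0,-1.]])
def spot(robot,tag):
    out=[]
    for n,box in(("scene",(185,265,345,398)),("top",(355,178,440,280))):
        im=robot.grab_frame(n);cv2.imwrite(f"pics/{n}_{tag}.png",im[:,:,::-1])
        C=cam(robot,n);B=blobs(im,"red",box);g=blobs(im,"green",box)
        for b in B[:2]:
            p=plane(C,b[1],.016);v=p[:2]-BR;w=MK-BR
            print(n,b[0],b[1],p.round(4),"err mark-spot",(MK-p[:2]).round(4),"dr",round(np.linalg.norm(w)-np.linalg.norm(v),4),"dth",round(np.arctan2(w[1],w[0])-np.arctan2(v[1],v[0]),4))
        if g:
            x,y,ww,hh=g[0][2];print("  green bbox ctr",plane(C,(x+(ww-1)/2,y+(hh-1)/2),.016).round(4),ww,hh)
E
python3 - <<'E'
from h import *
from rig import robot
for P in(BR,BL):
    for y in np.arange(-3,3.1,.5):
        q=robot.ik([*P,.198],Rd(y));print(round(y,1),None if q is None else np.round(q,2))
E
```

```text
-3.0 [-0.55  0.35  0.61  1.85 -0.24  1.01  1.87]
-2.5 [-0.47  0.34  0.5   1.85 -0.19  1.    2.33]
-2.0 [-0.4   0.33  0.41  1.85 -0.15  1.    2.79]
-1.5 [-0.88  0.52  1.09  1.86 -0.52  1.08 -2.66]
-1.0 [-0.88  0.52  1.09  1.86 -0.52  1.08 -2.16]
-0.5 [-0.88  0.52  1.09  1.86 -0.52  1.08 -1.66]
0.0 [-0.81  0.46  0.98  1.86 -0.44  1.06 -1.23]
0.5 [-0.7   0.4   0.82  1.86 -0.34  1.03 -0.82]
1.0 [-0.67  0.39  0.77  1.86 -0.31  1.02 -0.34]
1.5 [-0.64  0.38  0.73  1.85 -0.29  1.02  0.14]
2.0 [-0.61  0.37  0.69  1.85 -0.28  1.01  0.62]
2.5 [-0.61  0.37  0.68  1.85 -0.27  1.01  1.12]
3.0 [-0.58  0.36  0.64  1.85 -0.25  1.01  1.6 ]
-3.0 [-0.63  0.23  0.43  1.97 -0.11  0.97  1.57]
-2.5 [-0.57  0.22  0.36  1.97 -0.09  0.97  2.05]
-2.0 [-0.5   0.22  0.28  1.97 -0.07  0.97  2.53]
-1.5 [ 0.64  0.4  -1.08  1.93  0.4   1.05  2.59]
-1.0 [-1.15  0.38  1.09  1.98 -0.39  1.01 -2.44]
-0.5 [-1.15  0.38  1.09  1.98 -0.39  1.01 -1.94]
0.0 [-0.93  0.28  0.79  1.98 -0.24  0.98 -1.59]
0.5 [-0.87  0.26  0.72  1.98 -0.21  0.97 -1.12]
1.0 [-0.82  0.25  0.66  1.98 -0.19  0.97 -0.65]
1.5 [-0.78  0.25  0.61  1.98 -0.17  0.97 -0.16]
2.0 [-0.75  0.24  0.56  1.97 -0.15  0.97  0.32]
2.5 [-0.71  0.23  0.52  1.97 -0.14  0.97  0.81]
3.0 [-0.66  0.23  0.46  1.97 -0.12  0.97  1.29]
```

```bash
python3 - <<'E'
from h import *
from rig import robot
p=robot.get_state()["ee_pos"]
robot.move_linear([p[0],p[1],.33],velocity=.2)
robot.move_ptp([*BR,.29],Rd(2.0))
robot.gripper_to(.065)
print(robot.move_linear([*BR,.198],velocity=.08,threshold=15))
robot.gripper_to(0.0)
s=robot.get_state();print(s["time"],s["ee_pos"],s["opening"],s["force"],s["moment"],s["qpos"])
spot(robot,"g1")
E
```

```text
False
5.875 [0.54860271 0.00158307 0.19821333] 0.03365063406581292 [ 6.77713799  0.89089002 -2.97042939] [ 0.32960667 -1.33946788 -0.05263204] [-0.65892843  0.38486679  0.75163339  1.85393038 -0.30603013  1.01955581
  0.64804445]
scene 22 [262.91 321.09] [ 0.521  -0.2299  0.016 ] err mark-spot [ 0.0387 -0.0588] dr 0.0575 dth 0.1564
  green bbox ctr [ 0.5597 -0.2889  0.016 ] 19 18
top 7 [398.   224.71] [ 0.5219 -0.2301  0.016 ] err mark-spot [ 0.0378 -0.0586] dr 0.0574 dth 0.1527
  green bbox ctr [ 0.5553 -0.2868  0.016 ] 11 7
```

View pics/scene_g1.png

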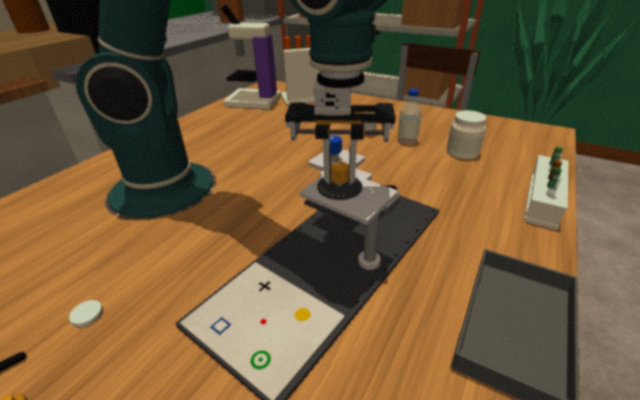

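The fingers hold the brass knob: the opening is 33.7 mm against a 34 mm knob. The spot hasn't moved, at (263,321). I'll turn clockwise with joint 7.

```bash
python3 - <<'E'
from h import *
from rig import robot
q=np.array(robot.get_state()["qpos"]);q[6]-=.82
robot.goto_joints(q);robot.pause(.2)
s=robot.get_state();print(s["time"],s["ee_pos"],s["opening"],s["force"],s["moment"],s["qpos"][6])
spot(robot,"g2")
E
```

```text
7.0083 [0.54787696 0.00167107 0.19810484] 0.03332400325456877 [-5.78300052 -0.23356193  5.63459305] [9.07202022e-02 1.61674072e+00 4.62107554e-04] -0.17199343027766476
scene 26 [238.27 345.85] [ 0.5146 -0.2869  0.016 ] err mark-spot [ 0.0451 -0.0018] dr 0.0002 dth 0.1559
  green bbox ctr [ 0.5597 -0.2889  0.016 ] 19 18
top 8 [422.  228.5] [ 0.5156 -0.287   0.016 ] err mark-spot [ 0.0441 -0.0017] dr 0.0002 dth 0.1523
  green bbox ctr [ 0.5553 -0.2868  0.016 ] 11 7
```

View pics/scene_g2.png

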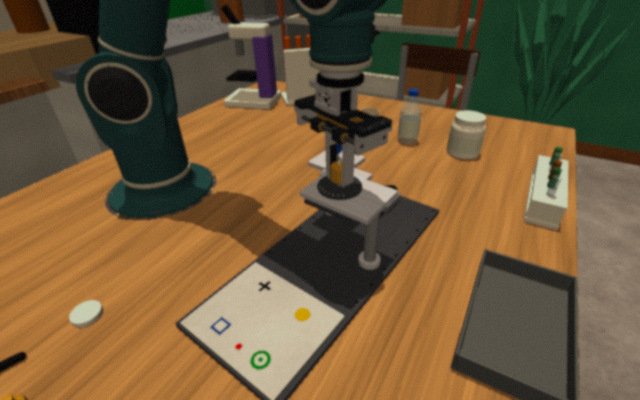

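The radial error is now 0.2 mm, with the spot at (238,346). I'll release, check that it stayed, and go to the blue knob.

```bash
python3 - <<'E'
from h import *
from rig import robot
robot.gripper_to(.065)
robot.move_linear([*BR,.285],velocity=.15)
spot(robot,"g3")
robot.move_ptp([*BL,.285],Rd(1.4))
print(robot.move_linear([*BL,.198],velocity=.08,threshold=15))
robot.gripper_to(0.0)
s=robot.get_state();print(s["time"],s["ee_pos"],s["opening"],s["force"],s["qpos"][6])
spot(robot,"g4")
E
```

```text
scene 26 [238.27 345.85] [ 0.5146 -0.2869  0.016 ] err mark-spot [ 0.0451 -0.0018] dr 0.0002 dth 0.1559
  green bbox ctr [ 0.5597 -0.2889  0.016 ] 19 18
top 8 [422.  228.5] [ 0.5156 -0.287   0.016 ] err mark-spot [ 0.0441 -0.0017] dr 0.0002 dth 0.1523
  green bbox ctr [ 0.5553 -0.2868  0.016 ] 11 7
False
10.9583 [0.48541189 0.09532006 0.19804884] 0.03374961686005549 [-4.99058531  0.14069828  5.07792885] -0.22476116865652956
scene 25 [238.24 345.96] [ 0.5147 -0.2871  0.016 ] err mark-spot [ 0.045  -0.0016] dr -0.0 dth 0.1555
  green bbox ctr [ 0.5597 -0.2889  0.016 ] 19 18
top 8 [422.  228.5] [ 0.5156 -0.287   0.016 ] err mark-spot [ 0.0441 -0.0017] dr 0.0002 dth 0.1523
  green bbox ctr [ 0.5553 -0.2868  0.016 ] 11 7
```

View pics/scene_g4.png

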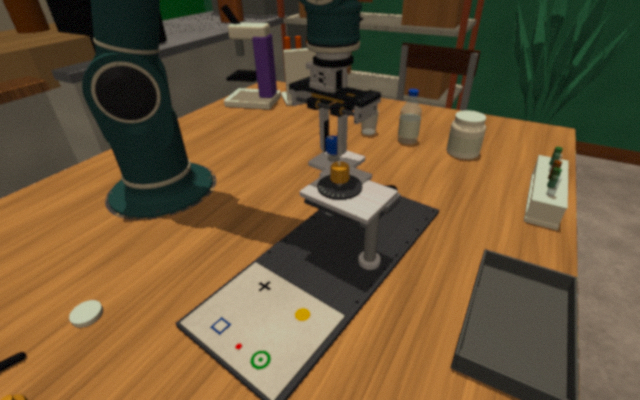

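The blue knob is held at a 33.7 mm opening and the spot still sits at (238,346). Now I'll turn it anticlockwise.

```bash
python3 - <<'E'
from h import *
from rig import robot
q=np.array(robot.get_state()["qpos"]);q[6]+=.44
robot.goto_joints(q);robot.pause(.2)
s=robot.get_state();print(s["time"],s["ee_pos"],s["opening"],s["force"],s["qpos"][6])
spot(robot,"g5")
o=np.hstack([cv2.resize(cv2.imread("pics/scene_g5.png")[335:385,235:285],None,fx=8,fy=8,interpolation=0),cv2.resize(cv2.imread("pics/top_g5.png")[185:235,398:448],None,fx=8,fy=8,interpolation=0)])
cv2.imwrite("pics/z5.png",o)
E
```

```text
11.775 [0.4861334  0.09536331 0.19813958] 0.03364641267002688 [ 6.57966096  0.55137654 -5.55284005] 0.2152498391075114
scene 31 [259.97 359.19] [ 0.5594 -0.2885  0.016 ] err mark-spot [ 0.0003 -0.0002] dr 0.0002 dth 0.0012
  green bbox ctr [ 0.5597 -0.2889  0.016 ] 19 18
top 9 [423. 210.] [ 0.5603 -0.2892  0.016 ] err mark-spot [-0.0006  0.0005] dr -0.0005 dth -0.0019
  green bbox ctr [ 0.5553 -0.2868  0.016 ] 11 7
```

View pics/z5.png

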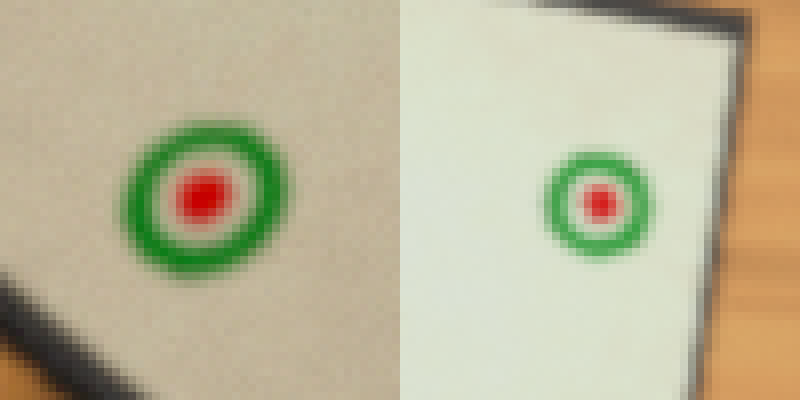

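In both close-ups the red spot is centred in the green ring, at (260,359) in the scene view and (423,210) in the top view. I'll release, retreat and check again before handing in.

```bash
python3 - <<'E'
from h import *
from rig import robot
robot.gripper_to(.065)
robot.move_linear([*BL,.30],velocity=.12)
robot.pause(.5)
spot(robot,"g6")
s=robot.get_state();print(s["time"],s["ee_pos"],s["force"])
E
```

```text
scene 32 [260.06 359.22] [ 0.5595 -0.2885  0.016 ] err mark-spot [ 0.0002 -0.0002] dr 0.0002 dth 0.0006
  green bbox ctr [ 0.5597 -0.2889  0.016 ] 19 18
top 8 [422.88 210.12] [ 0.56   -0.2889  0.016 ] err mark-spot [-0.0003  0.0002] dr -0.0002 dth -0.0009
  green bbox ctr [ 0.5553 -0.2868  0.016 ] 11 7
14.15 [0.48579342 0.09519665 0.29998624] [-0.53932847 -0.5518825  -0.52416629]
```

View pics/scene_g6.png

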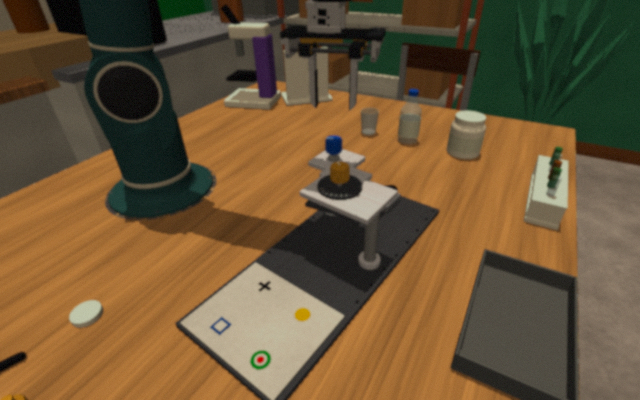

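The gripper is clear above the knobs, and the spot rests in the green ring at (260,359).

```bash
python3 -c "
from rig import robot
print(robot.sign_off())"
```

```text
the job is handed in; nothing more can be done
None
```

The red spot is resting on the green ring mark. After letting go, both cameras put it within about 0.5 mm of the ring's centre, and I handed the job in at about 14 s of the 40 s allowed.

I turned the brass screw first, 0.82 rad clockwise, then the blue screw, 0.44 rad anticlockwise, releasing each one after its turn. The gripper finished about 100 mm above the knobs, open and with almost no force on it (under 1 N).

One check disagreed. In the top view, my colour mask caught only part of the ring, so that view's automatic ring centre was about 5 mm off. I ignored it and used the ring centre measured from both cameras at the start. Close-ups from both cameras, taken just before I let go, also show the spot centred in the ring.

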